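# Load the photometer's filter carrier

## Robot

A 7-joint arm with a two-finger parallel gripper is mounted at the origin on a cart in front of the work surface, level with it; the furniture and walls round the work are solid. World frame = base frame: x ahead of the robot, y to its left, z up, the work surface at z = 0. Lengths are in m, angles in rad, forces in N, time in s.
With the tool pointing down it reaches from about 0.4 to 0.875 m from the base axis. Payload 19.3 kg.
Tool frame: the origin (TCP) lies midway between the tips of the shut fingers; the grasp point (between the pads) lies 19 mm behind it (robot.grasp_offset is the distance from the TCP to the grasp point, in m); z points along the fingers, y is the line along which they close (so a half turn about z gives the same grasp; the last joint's range is limited). The gripper opens to 85 mm and grips with 20 to 120 N. Pads are 22 mm wide; open, the fingers measure 114 mm over their backs; the gripper's body (76 mm by 85 mm) begins 54 mm behind the grasp point. The pads swing forward as they close: fully open they stand 13 mm farther back than shut.
Start: joints at [-1.365, 0.521, -0.036, 1.599, 0.021, 1.021, -0.113], TCP at [0.17, 0.601, 0.231] pointing down, gripper open.
Joint ranges: [-2.91, 2.91], [-0.3, 2.13], [-1.5, 1.42], [0.17, 2.43], [-1.26, 4.41], [0.16, 1.93], [-2.52, 2.52]. Speed limits (rad/s): [1.89, 1.89, 2.39, 2.39, 3.01, 3.01, 3.01].

## Interface

Orientations are given as a rotation vector (axis times angle).
In Python, from plant import robot gives the robot as it stands. The module is installed in compiled form; this text tells all that it offers.
- The arm moves only by the shell command python3 -m creep 'ROWS' [FORCE]. ROWS is JSON, one flat list of numbers, 5 for each row, row after row: the shift along the tool's x, y, z in m, then the turn about the tool's z in degrees, then the opening, from 0 (shut) to 1 (fully open). In form: [x, y, z, yaw, fingers, x, y, z, yaw, fingers, ...]. A call has 1 to 10 rows; each row is the pose to reach, as a shift and turn from the pose commanded when the call began, along the tool's axes at that moment; what a row does not reach only later rows make up. A row lasts 1/8 s, in which the tool goes at most 62.5 mm and 10.7 degrees, less where a joint would pass 70% of its speed; a pose out of reach is approached as far as the arm can. A call with a gripper value outside its range is refused whole. The fingers move at their own pace and stop on an object; FORCE is the grip in N (left out, the last holds). Time passes only in rows, so rows that repeat a pose let the fingers close. It gives the time, the measured TCP pose, the force, the opening and the grip force at its end, in the units of the state.
- robot.observe(): the state, without advancing time (a new reading comes with each control period).
- robot.get_image(name): name is "side" or "top"; returns a dict with "image" (400x640x3 uint8, red, green, blue), "range_z" (400x640 float32, m along the optical axis (not along the pixel's ray), 0 where there is no reading), "fx", "fy", "cx", "cy" (pixels), "D" ([k1, k2, p1, p2, k3] as OpenCV has them; the pictures are not rectified), "origin" and "orientation" of the camera in the world. Camera axes: x right, y down, z forward; pixel columns grow to the right and rows downward; lengths in m; the calibration is good to about 2 mm. A picture is of the moment at which its call begins.
- robot.hand_in(): hands the job in; it is judged then, once.
The state is a dict: "time": time; "q": joint angles; "qd": joint speeds; "joint_torque": joint torques, N m; "ee_pos": TCP position; "tool_rot": TCP orientation; "force": force on the tool from outside, world axes, zero at the start; "ft_torque": the same for the moment, N m; "width": finger opening in m; "grip_force": force on a finger pad.
Only numpy, scipy, OpenCV 4.12 (cv2) and the standard library are available. Lean on these libraries where they do the work, as an engineer would, in place of code of your own. Each camera call takes 0.05 s, during which the arm holds its last target. There are 200 camera calls.

## Task

On the carrier plate, slide the mounted filter along the plate with your fingertips, neither squeezing nor lifting it, into the V-nest until its round rim bears on both flanks and its flat lies flush on the back stop. Then take the cover by its grip rib and lower it level over the two dowel pins until it lies fully down on the V-block, without dropping it. Let go, and leave everything else on the bench where it stands.

Things in the scene. Friction and masses are not known exactly. Their poses are not given: they have to be found in the camera images.
- carrier: Filter carrier, fixed: bright plate on feet, its top (the deck) 11 mm above the bench, a steel V-block 11 mm high on its far part. Origin: on the bench below the seat centre; +x: push direction, into the V; z up. Deck: x -115 to +51, y -55 to +55 mm. V-block: x -6 to +48, y -52 to +52 mm, top 22 mm above the bench, nest open to -x with a mouth 82 mm wide.
- seat (a point): Seat centre on the deck, 11 mm above the bench, axes as the carrier's: the filter's centre is here when home. The nest's two upright flanks stand at 90 degrees to each other, at 45 to the push, 25 mm from this point.
- back_stop (a point): Middle of the nest's back stop at deck height: an upright face between the flanks, facing -x, 21.5 mm from the seat centre, 28 mm wide.
- pin_left (a point): Tip of the left dowel pin, at x +24, y +40 mm of the carrier, 38 mm above the bench. Pins: 8 mm diameter, standing 16 mm out of the V-block's top, the last 6 mm tapered to 4.2 mm.
- pin_right (a point): Tip of the right dowel pin, at x +24, y -40 mm of the carrier; otherwise the same.
- filter: Mounted filter, about 90 g, lying loose on the deck short of the nest: dark ring mount 10 mm thick, radius 25 mm, glass sunk in its middle, rim cut to a flat 21.5 mm from the centre at +x, a tab opposite. Origin: centre of its underside. Home: origin at the seat, x axis along the carrier's +x. Rigid; slides with ordinary friction, a push under 1 N moves it.
- filter_tab (a point): Top of the filter's handling tab, 41 mm from the centre on its -x side, 7 mm above the filter's underside. The tab is 12 mm wide, 7 mm high, and reaches from the rim out to 47 mm from the centre; its end is round.
- cover: Cover, about 220 g, loose, lying level left of the carrier with its plate's underside 8 mm above the bench: grey plate 6 mm thick, x -30 to +55, y -50 to +50 mm. Origin: at the plate's underside, centre of its 30 mm light aperture; +x to the skirted rear edge, z up. Fully down: origin 22 mm above the carrier's origin, axes parallel to the carrier's.
- cover_grip (a point): Point to grip on the cover: on its upright rib (10 mm thick in x, 44 mm long in y, rising 34 mm above the plate's top; centred at x +24, y 0), 28 mm above the plate's underside, 12 mm below the rib's top. The plate's weight is centred near the rib's foot.
- cover_hole (a point): Centre of the round pin hole (9.6 mm) at the plate's underside: x +24, y +40 mm of the cover; it goes on the left pin. At x +24, y -40 is a slot 9.6 x 13.6 mm (long in y) for the right pin.
- cover_keeper (a point): Foot of the left keeper stud: two 6 mm studs hang 8 mm below the plate at x -23, y +19.3 and -19.3 mm. On a filter that is home they drop behind its rim with 2 mm to spare; on one that is not they land. A skirt 8 mm deep hangs along the rear edge (x 51 to 55) and passes 3 mm behind the V-block.
- vial: Small capped glass vial, 22 mm diameter, 45 mm high, standing on the deck at one side of the way to the nest. Origin: centre of its underside. Leave alone.
- stopper: Rubber stopper, 23 mm diameter, 22 mm high, standing on the deck at the other side of the way. Origin: centre of its underside. Leave alone.
- flask: Stoppered conical flask, 68 mm diameter at the foot, 30 mm at the neck, 101 mm high, left of the carrier. Leave alone.
- petri: Petri dish, 61 mm diameter, 14 mm high, left of the carrier. Leave alone.
- crucible: Lidded porcelain crucible, 43 mm diameter, 46 mm high, behind the carrier. Leave alone.
- jar_amber: Brown screw-cap jar, 45 mm diameter, 87 mm high, behind the carrier. Leave alone.

How it is judged:
On the way:
1. the filter is home in the V-nest: rim on both flanks, flat on the back stop (within 1.5 mm and 0.06 rad) (x of filter in the frame of seat above -0.0015 m and distance between filter and seat below 0.0025 m and angle between the x axis of filter and the x axis of carrier, either way round below 0.06 rad), for 0.2 s.
At the end, for the whole second after the job is handed in: The filter is home in the nest (not more than 1.5 mm short of it along the push direction, 2.5 mm in all, turned less than 0.06 rad), the cover lies on the V-block with both pins through it (height within 1.5 mm, position within 2.5 mm, yaw within 0.05 rad, tilt under 0.03 rad), both at rest (all of step 1 and z of cover in the frame of carrier between 0.0205 and 0.0235 m and horizontal distance between cover and carrier below 0.0025 m and angle between the x axis of cover and the x axis of carrier, either way round below 0.05 rad and x of cover_grip in the frame of carrier above 0.018 m and angle between cover's own z axis and vertical below 0.03 rad and linear speed of each of cover, filter below 0.01 m/s); the robot touches nothing.
It fails at once if the filter is lifted more than 5 mm off the deck (z of filter in the frame of seat above 0.005 m).
It fails at once if the filter is squeezed or pressed by the fingers with more than 30 N (contact force between the fingers and filter above 30 N).
It fails at once if the cover is dropped: let go over the carrier more than 10 mm above its seat (contact force between the fingers and cover below 0.02 N and z of cover in the frame of carrier above 0.032 m and horizontal distance between cover and carrier below 0.06 m).
It fails at once if a bystander (vial, stopper, flask, petri dish, crucible or brown jar) is moved more than 15 mm or upset (distance of any of vial, stopper, flask, petri, crucible, jar_amber from where it was at the start of the episode above 0.015 m or angle between any of vial, stopper, flask, crucible, jar_amber's own z axis and vertical above 0.5 rad).
It also fails if it takes over 58 s, if anything falls off the work surface, if the arm or the gripper's body presses on something with over 40 N, if the wrist force passes 120 N, or if a joint passes its speed limit or range.

## Working session

There is one attempt and no reset: what is moved stays moved. The work goes in short steps, Python scripts to look and compute and a shell command to move; the robot and the scene stay as the last step left them, time stands still between calls to the robot, and variables do not carry over. Pictures are saved under pics/ and viewed, at most 10 in all, crops included, and the job is handed in when it is done.

```bash
mkdir -p pics
cat > h.py <<'E'
import numpy as np, cv2
from scipy.spatial.transform import Rotation as R
def shot(robot,n):
    d=robot.get_image(n)
    K=np.array([[d['fx'],0,d['cx']],[0,d['fy'],d['cy']],[0,0,1.]])
    o=np.array(d['orientation']); M=R.from_rotvec(o).as_matrix() if o.size==3 else (o if o.shape==(3,3) else R.from_quat(o).as_matrix())
    return d,K,np.array(d['D'],float),M,np.array(d['origin'])
def cloud(s):
    d,K,D,M,t=s; v,u=np.mgrid[:400,:640]
    p=cv2.undistortPoints(np.stack([u.ravel(),v.ravel()],1).astype(np.float64)[:,None],K,D)[:,0]
    z=d['range_z'].ravel().astype(float)
    P=(np.c_[p*z[:,None],z])@M.T+t; P[z<=0]=np.nan
    return P.reshape(400,640,3)
def onplane(s,uv,h):
    d,K,D,M,t=s
    p=cv2.undistortPoints(np.array(uv,float).reshape(-1,1,2),K,D)[:,0]
    r=np.c_[p,np.ones(len(p))]@M.T
    return t+r*((h-t[2])/r[:,2])[:,None]
def proj(s,P):
    d,K,D,M,t=s
    return cv2.projectPoints(((np.array(P,float).reshape(-1,3)-t)@M).reshape(-1,1,3),np.zeros(3),np.zeros(3),K,D)[0][:,0]
E
python3 - <<'E'
from h import *
from plant import robot
for n in ('top','side'):
    s=shot(robot,n); np.save(n+'_c.npy',cloud(s)); cv2.imwrite(f'pics/{n}0.png',s[0]['image'][...,::-1])
    print(n,s[4],s[3].round(3).tolist(),s[1].tolist())
    print('depth frac',(s[0]['range_z']>0).mean())
o=robot.observe(); print(o['ee_pos'],o['tool_rot'],R.from_rotvec(o['tool_rot']).as_matrix().round(3),o['time'])
E
```

```text
top [0.31545672 0.170524   1.08148089] [[0.005, -0.984, 0.176], [-1.0, -0.004, 0.003], [-0.002, -0.176, -0.984]] [[502.2169202459782, 0.0, 315.1908307554088], [0.0, 502.2169202459782, 194.26452924248508], [0.0, 0.0, 1.0]]
depth frac 0.9961328125
side [ 0.26579676 -0.4136788   0.58457489] [[0.914, -0.266, 0.308], [-0.407, -0.569, 0.715], [-0.015, -0.778, -0.628]] [[387.0390879931722, 0.0, 320.9262555018832], [0.0, 387.0390879931722, 202.86405402770546], [0.0, 0.0, 1.0]]
depth frac 0.996046875
[0.17016509 0.60108278 0.23081252] [-4.31960039e-01 -3.11169453e+00  1.54737536e-03] [[-0.962  0.272 -0.   ]
 [ 0.272  0.962 -0.001]
 [-0.    -0.001 -1.   ]] 0.1
```

View pics/top0.png

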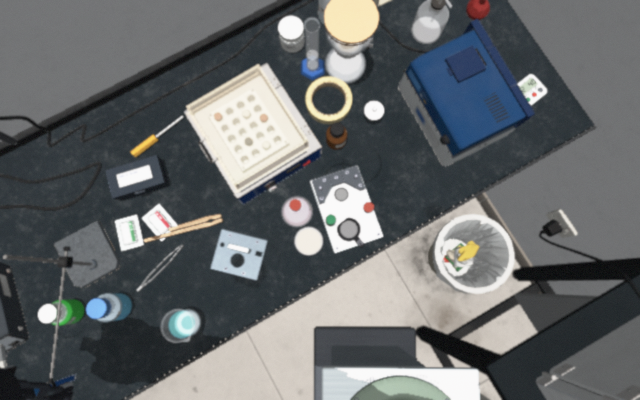

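View pics/side0.png

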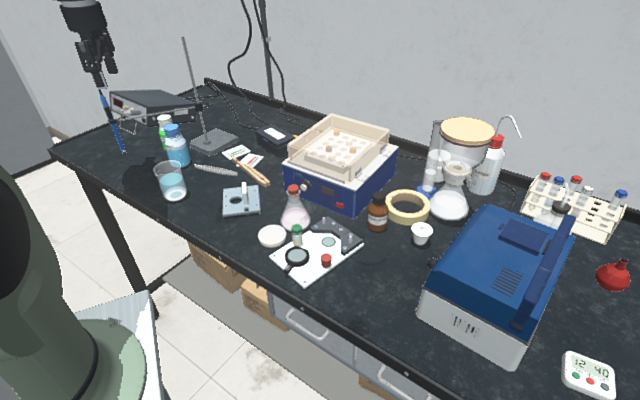

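The top view shows the carrier near px (345,208), with the filter at (348,230) on its near part and the V-block towards (335,182). The cover is near (240,255), the flask at (297,210) and the petri dish at (308,241). The side view shows the same layout. Next I enlarge and fit.

Run:
```python
from h import *
from plant import robot
s=shot(robot,'top'); im=s[0]['image']
s2=shot(robot,'side'); im2=s2[0]['image']
a=cv2.resize(im[160:260,200:390],None,fx=4.2,fy=4.2,interpolation=cv2.INTER_CUBIC)
b=cv2.resize(im2[180:290,215:375],None,fx=5,fy=5,interpolation=cv2.INTER_CUBIC)
cv2.imwrite('pics/topc.png',a[...,::-1]); cv2.imwrite('pics/sidec.png',b[...,::-1])
C=cloud(s)
for p in [(370,160),(240,300),(325,205),(345,240),(335,185),(240,255),(348,230)]:
    print(p,np.nanmedian(C[p[1]-1:p[1]+2,p[0]-1:p[0]+2].reshape(-1,3),0).round(4))
```

```text
(370, 160) [ 5.867e-01  5.250e-02 -3.000e-04]
(240, 300) [0.2823 0.3302 0.0004]
(325, 205) [0.4836 0.152  0.0111]
(345, 240) [0.4074 0.1098 0.0188]
(335, 185) [0.5256 0.1307 0.0201]
(240, 255) [ 3.761e-01  3.335e-01 -2.000e-04]
(348, 230) [0.4293 0.103  0.0169]
```

View pics/topc.png

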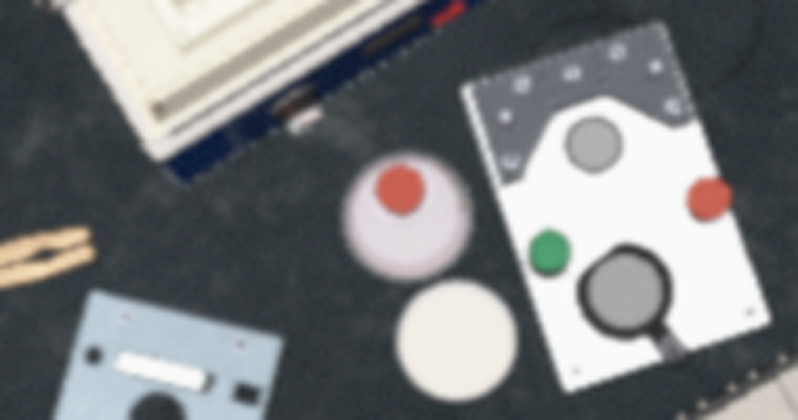

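View pics/sidec.png

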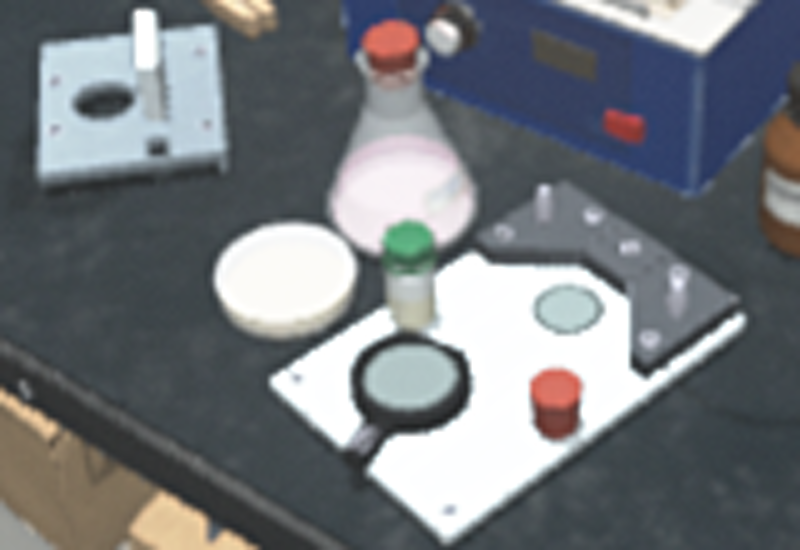

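The crops show the following (top crop scale 4.2, offset 200,160; side crop scale 5, offset 215,180).

| Feature | Top crop px | Side crop px |
|---|---|---|
| Deck corners | (567,391), (770,322), (463,88), (664,22) | (270,381), (447,541), (745,318) |
| Pins | (505,116), (656,66) | (545,188), (678,270) |
| Filter | (626,291) | (410,381) |
| Tab | (672,347) | (357,457) |
| Cover | corner (93,291), hole (93,355), slot (246,393) | – |

Now I fit the models.

```bash
cat > fit.py <<'E'
from h import *
from plant import robot
from scipy.optimize import least_squares
def un(p,s,o): return (np.array(p,float)+.5)/s-.5+np.array(o)
s=shot(robot,'top'); s2=shot(robot,'side')
T=lambda p:un(p,4.2,(200,160)); S=lambda p:un(p,5,(215,180))
def fit(obs,x0):  # obs: (shot, pts3 model, pix)
    def f(x):
        c,n=np.cos(x[2]),np.sin(x[2]);Rz=np.array([[c,-n,0],[n,c,0],[0,0,1]])
        return np.concatenate([(proj(sh,np.array(m)@Rz.T/1000+[x[0],x[1],0])-px).ravel() for sh,m,px in obs])
    r=least_squares(f,x0,loss='soft_l1'); return r.x,f(r.x).reshape(-1,2).round(2)
ot=(s,[[-115,55,11],[-115,-55,11],[24,40,38],[24,-40,38],[48,-52,22]],T([[567,391],[770,322],[505,116],[656,66],[664,22]]))
os_=(s2,[[-115,55,11],[-115,-55,11],[51,-55,11],[24,40,38],[24,-40,38]],S([[270,381],[447,541],[745,318],[545,188],[678,270]]))
x0=[.5,.13,-.3]
for n,o in (('top',[ot]),('side',[os_])):
    x,e=fit(o,x0); print('carrier',n,x.round(4),e.tolist())
ft=(s,[[0,0,21],[-47,0,7+11-2]],T([[626,290],[681,357]])); fs=(s2,[[0,0,21],[-47,0,16]],S([[412,380],[355,463]]))
for n,o in (('top',[ft]),('side',[fs])): 
    x,e=fit(o,[.42,.1,.5]); print('filter',n,x.round(4),e.tolist())
# cover enlarged
a=cv2.resize(s[0]['image'][220:290,200:280],None,fx=8,fy=8,interpolation=cv2.INTER_CUBIC)
b=cv2.resize(s2[0]['image'][175:225,215:270],None,fx=8,fy=8,interpolation=cv2.INTER_CUBIC)
W=np.zeros((560,1+a.shape[1]+0,3),np.uint8); W[:,:a.shape[1]]=a
cv2.imwrite('pics/cov.png',W[...,::-1])
E
python3 fit.py
```

```text
carrier top [0.5077 0.1169 0.3268] [[-0.28, 0.04], [0.27, 0.07], [0.43, -0.18], [0.19, 0.01], [-0.72, 0.06]]
carrier side [0.5083 0.1149 0.3368] [[-0.28, -0.12], [0.27, -0.9], [0.39, -0.37], [-0.5, 0.35], [0.06, 2.53]]
filter top [0.4329 0.1031 0.6934] [[-0.55, -0.72], [0.55, 0.7]]
filter side [0.4327 0.0974 0.6907] [[0.23, -0.79], [-0.22, 0.68]]
```

View pics/cov.png

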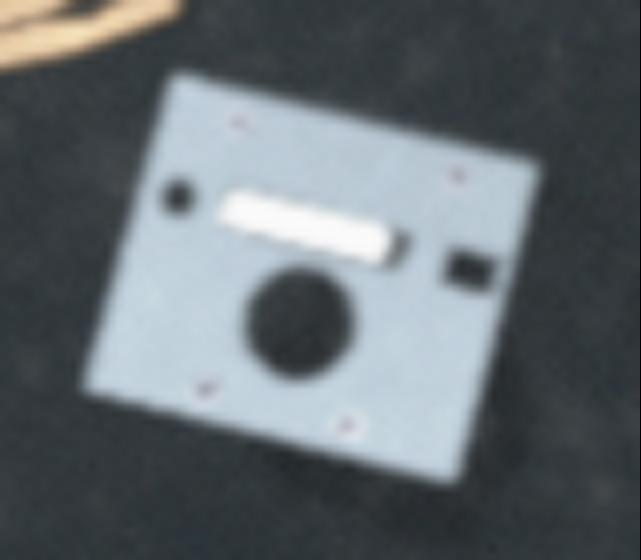

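The cover crop (8x, offset 200,220) has corners at (173,73), (541,160), (458,483), (84,392), the hole at (179,197), the slot at (470,270) and the aperture at (300,323).

```bash
cat >> fit.py <<'E'
print('----')
Cc=lambda p:un(p,8,(200,220))
oc=(s,[[55,50,14],[55,-50,14],[-30,-50,14],[-30,50,14],[0,0,13],[24,40,13],[24,-40,13]],Cc([[173,73],[541,160],[458,483],[84,392],[300,323],[179,197],[470,270]]))
xc,e=fit([oc],[.36,.33,-.27]); print('cover',xc.round(4),e.tolist())
x,_=fit([ot],x0)
c,n=np.cos(x[2]),np.sin(x[2]);Q=np.array([[c,n],[-n,c]])
for nm,p,h in (('filterC',[626,290],.021),('tab mid',[668,340],.018),('vial top',[550,250],.056),('stopper top',[710,198],.033),('petri',[457,340],.014)):
    w=onplane(s,T([p]),h)[0]; print(nm,w.round(4),'carrier mm',(Q@(w[:2]-x[:2])*1000).round(1))
for nm,p,h in (('filterC',[412,380],.021),('tab',[366,447],.018),('vial top',[409,237],.056),('stop top',[556,383],.033)):
    w=onplane(s2,S([p]),h)[0]; print(nm,'side',w.round(4))
for P in (np.load('top_c.npy'),np.load('side_c.npy')):
    P=P.reshape(-1,3);P=P[~np.isnan(P[:,0])]
    m=(P[:,1]>-.05)&(P[:,1]<.75)&(P[:,0]>.1)&(P[:,0]<.55)
    for xa in np.arange(.1,.55,.05):
        print(xa.round(2),[int(1000*np.max(np.append(P[m&(abs(P[:,0]-xa-.025)<.025)&(abs(P[:,1]-ya-.025)<.025),2],-.9))) for ya in np.arange(-.05,.75,.05)])
E
python3 fit.py | sed -n '/----/,$p'
```

```text
----
cover [ 0.3653  0.337  -0.232 ] [[0.05, 0.33], [-0.45, 0.41], [-0.32, -0.39], [0.28, -0.27], [0.17, -0.06], [0.02, 0.15], [0.2, -0.13]]
filterC [0.4314 0.102  0.021 ] carrier mm [-77.1  10.4]
tab mid [0.4066 0.0808 0.018 ] carrier mm [-107.3   -1.7]
vial top [0.447  0.1413 0.056 ] carrier mm [-49.6  42.6]
stopper top [0.4767 0.0602 0.033 ] carrier mm [-47.6 -43.7]
petri [0.4064 0.1871 0.014 ] carrier mm [-73.4  99. ]
filterC side [0.4315 0.0956 0.021 ]
tab side [0.4035 0.073  0.018 ]
vial top side [0.4486 0.138  0.056 ]
stop top side [0.4781 0.0599 0.033 ]
0.1 [19, 19, 16, 7, 7, -839, -834, -836, -835, 3, 7, 5, 6, 183, 5, 5]
0.15 [-740, -738, -739, -741, -739, -837, -836, -839, 5, 6, 5, 349, 422, 277, 6, 109]
0.2 [-834, -839, -836, -837, -835, -833, 4, 5, 6, 88, 87, 5, 386, 132, 104, 114]
0.25 [-836, -834, -836, -837, 4, 5, 7, 6, 6, 87, 86, 5, 117, 133, 104, 105]
0.3 [-837, -835, 1, 7, 6, 6, 17, 19, 19, 5, 10, 14, 14, 141, 17, 7]
0.35 [-836, 4, 20, 17, 19, 18, 20, 51, 49, 6, 13, 13, 17, 312, 19, 18]
0.4 [5, 15, 25, 59, 60, 50, 19, 19, 19, 17, 16, 17, 14, 17, 18, 16]
0.45 [6, 14, 37, 58, 97, 105, 5, 101, 17, 16, 14, 13, 48, 40, 18, 17]
0.5 [6, 5, 40, 26, 39, 99, 141, 142, 139, 5, 46, 50, 50, 48, 18, 14]
0.1 [15, 15, 11, 1, 1, -900, -900, -900, -841, 0, 1, 346, 418, 401, 0, 0]
0.15 [-1, -3, -2, -11, -900, -900, -900, -845, 1, 1, 3, 347, 418, 347, 339, 104]
0.2 [-900, -900, -900, -900, -900, -900, 1, 1, 1, 82, 82, 0, 407, 402, 338, 109]
0.25 [-900, -900, -900, -900, 1, 3, 1, 1, 2, 83, 82, 44, 113, 128, 99, 100]
0.3 [-900, -900, 0, 2, 2, 1, 14, 15, 14, 1, 7, 9, 11, 136, 13, 2]
0.35 [-900, 1, 17, 12, 15, 15, 15, 48, 45, 1, 8, 7, 13, 307, 13, 12]
0.4 [0, 12, 21, 56, 54, 44, 15, 15, 14, 12, 12, 12, 9, 13, 13, 13]
0.45 [2, 29, 34, 57, 90, 101, 1, 95, 12, 12, 6, 9, 43, 1, 14, 11]
0.5 [1, 1, 37, 23, 36, 97, 137, 137, 135, 0, 44, 45, 45, 43, 14, 8]
```

```bash
python3 -m creep '[-0.04,-0.05,0,10,0.35,-0.08,-0.1,0,20,0.35,-0.12,-0.15,0,30,0.35,-0.16,-0.2,0,40,0.35,-0.2,-0.25,0.01,50,0.35,-0.24,-0.295,0.03,60,0.35,-0.28,-0.345,0.05,70,0.35,-0.32,-0.395,0.07,80,0.35,-0.363,-0.446,0.09,90,0.35,-0.363,-0.446,0.1,100,0.35]' 20
python3 -c "
from plant import robot;o=robot.observe();print(o['q'],o['tool_rot'],o['width'],o['force'])"
```

```text
time: 1.65
ee_pos: [0.399, 0.0706, 0.131]
tool_rot: [2.668, 1.657, 0.001]
force: [0.1, 0.4, 0.1]
width: 0.0299
grip_force: 0.0
[-0.68420938  0.38695564  0.45268915  2.2610128  -0.31939458  0.55119151
 -0.44599454] [2.66816139e+00 1.65678547e+00 1.20695053e-03] 0.0299242465094939 [0.10693839 0.35082562 0.07601329]
```

```bash
python3 -m creep '[0,0,0.02,10,0.35,0,0,0.05,20,0.35,0,0,0.08,23,0.35,0,0,0.085,23,0.35,0,0,0.085,23,0.35]'
python3 - <<'E'
from h import *
from plant import robot
o=robot.observe(); M=R.from_rotvec(o['tool_rot']).as_matrix(); print(M.round(3).tolist(),o['ee_pos'])
out=[]
for n,w in (('top',(320,190,380,250)),('side',(255,205,335,285))):
    s=shot(robot,n); im=s[0]['image'][w[1]:w[3],w[0]:w[2]]; f=400//im.shape[0]
    if n=='side': f=5
    a=cv2.resize(im,None,fx=f,fy=f,interpolation=cv2.INTER_CUBIC)
    for P in [[0,0,0],[.011,.0149,0],[.011,-.0149,0],[-.011,.0149,0],[-.011,-.0149,0]]:
        p=proj(s,M@P+o['ee_pos'])[0]; q=(p-np.array(w[:2])+.5)*f-.5
        cv2.circle(a,tuple(int(v) for v in q),3,(255,0,255),-1)
    out.append(cv2.copyMakeBorder(a,0,400-a.shape[0],0,400-a.shape[1],cv2.BORDER_CONSTANT) if a.shape[0]<400 or a.shape[1]<400 else a[:400,:400])
cv2.imwrite('pics/hov.png',np.hstack(out)[...,::-1])
E
```

```text
time: 2.28
ee_pos: [0.3982, 0.0732, 0.0468]
tool_rot: [-2.94, -1.107, -0.0]
force: [-0.1, -0.0, 0.7]
width: 0.0302
grip_force: 0.0
[[0.752, 0.659, 0.0], [0.659, -0.752, 0.0], [0.0, -0.0, -1.0]] [0.39821176 0.07324665 0.04676114]
```

View pics/hov.png

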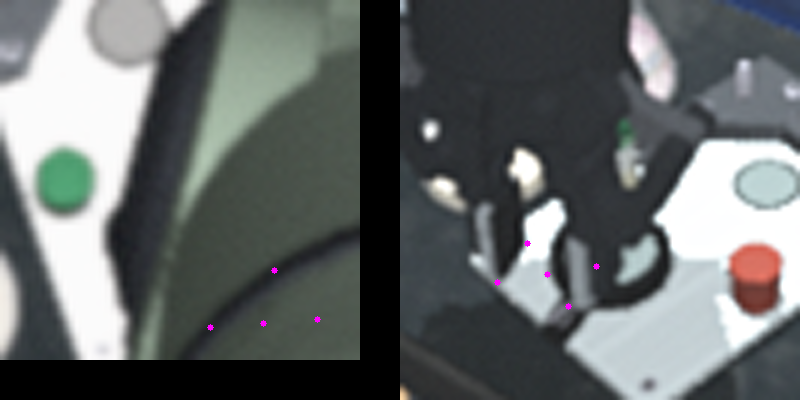

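The top view is blocked by the arm. In the side crop the fingers straddle the tab end near (555,320), and the projected tips agree with the seen fingers to a few px. I check numerically.

Run:
```python
from h import *
from plant import robot
s=shot(robot,'side'); S=lambda p:(np.array(p,float)+.5)/5-.5+np.array((215,180))
o=robot.observe(); M=R.from_rotvec(o['tool_rot']).as_matrix(); t=np.array(o['ee_pos'])
for nm,p,h in (('tabend low',[355,466],.012),('tabend top',[352,452],.018),('centre',[411,376],.021),('ring left',[353,385],.018),('ring right',[470,380],.018)):
    w=onplane(s,S([p]),h)[0]; print(nm,w.round(4),'tool',((w-t)@M*1000).round(1))
for nm,w in (('top centre',[.4314,.102,.021]),('top tab mid',[.4066,.0808,.018])):
    print(nm,((np.array(w)-t)@M*1000).round(1), 'side crop px',((proj(s,[w])[0]-[215,180]+.5)*5-.5).round(0))
```

```text
tabend low [0.3978 0.0709 0.012 ] tool [-2.4  1.6 35.2]
tabend top [0.3978 0.0729 0.018 ] tool [-1.1  0.  29.2]
centre [0.4319 0.0978 0.021 ] tool [41.   3.8 26.3]
ring left [0.41   0.1057 0.018 ] tool [ 29.7 -16.6  29.3]
ring right [0.4534 0.0886 0.018 ] tool [51.1 24.9 29.3]
top centre [43.4  0.3 26.3] side crop px [406. 369.]
top tab mid [10.8 -0.1 29.2] side crop px [366. 431.]
```

```bash
python3 -m creep '[0,0,0.015,0,0.35,0,0,0.032,0,0.35,0,0,0.032,0,0.35,0,0,0.032,0,0.18,0,0,0.032,0,0.18,0,0,0.032,0,0.18,0,0,0.032,0,0.18]' 20
```

```text
time: 3.3
ee_pos: [0.3981, 0.0734, 0.0145]
tool_rot: [2.941, 1.105, 0.0]
force: [-0.1, -0.3, -0.3]
width: 0.0154
grip_force: 0.0
```

```bash
cat > wp.py <<'E'
import sys,json
from h import *
from plant import robot
# args: list of [cx,cy,yawdeg,L] in carrier mm
ca=np.array([.508,.116]);th=.327
o=robot.observe(); M=R.from_rotvec(o['tool_rot']).as_matrix();t=np.array(o['ee_pos'])
y0=np.degrees(np.arctan2(M[1,0],M[0,0]))
c,n=np.cos(th),np.sin(th)
tc=np.array([[c,n],[-n,c]])@(t[:2]-ca)*1000
print('TCP in carrier',tc.round(1),'yaw',round(y0-np.degrees(th),1))
for cx,cy,yw,L in json.loads(sys.argv[1]):
    a=np.radians(yw); p=np.array([cx-L*np.cos(a),cy-L*np.sin(a)])
    w=ca+np.array([[c,-n],[n,c]])@p/1000
    d=M.T@np.append(w-t[:2],0)
    print(d.round(4)[:2],'turn',round(y0-np.degrees(th)-yw,1))
E
python3 wp.py '[[-77,10.4,22,35],[-71,9,17,35],[-65,7,12,35],[-60,5.5,8,35],[-55,4,4,35],[-50,2.5,1,35],[-45,1,0,35],[-35,0,0,35],[-25,0,0,35],[-15,0,0,35]]'
```

```text
TCP in carrier [-117.7   -5. ] yaw 22.5
[0.0085 0.001 ] turn 0.5
[0.0137 0.0016] turn 5.5
[0.0189 0.0027] turn 10.5
[0.0235 0.0036] turn 14.5
[0.0282 0.0046] turn 18.5
[0.0329 0.0061] turn 21.5
[0.0372 0.0089] turn 22.5
[0.046  0.0136] turn 22.5
[0.0553 0.0174] turn 22.5
[0.0645 0.0213] turn 22.5
```

```bash
python3 -m creep '[0.004,0.0005,0,0,0.18,0.0085,0.001,0,0.5,0.18,0.0137,0.0016,0,5.5,0.18,0.0189,0.0027,0,10.5,0.18,0.0235,0.0036,0,14.5,0.18,0.0282,0.0046,0,18.5,0.18,0.0329,0.0061,0,21.5,0.18,0.0372,0.0089,0,22.5,0.18,0.0415,0.011,0,22.5,0.18,0.046,0.0136,0,22.5,0.18]'
python3 wp.py '[[-25,0,0,35],[-15,0,0,35],[-8,0,0,35],[-4,0,0,35],[0,0,0,35]]'
python3 - <<'E'
from h import *
from plant import robot
s=shot(robot,'side'); w=(265,195,345,275); im=s[0]['image'][w[1]:w[3],w[0]:w[2]]
cv2.imwrite('pics/push.png',cv2.resize(im,None,fx=7,fy=7,interpolation=cv2.INTER_CUBIC)[...,::-1])
E
```

```text
time: 4.55
ee_pos: [0.442, 0.0935, 0.0143]
tool_rot: [-3.1, -0.511, -0.0]
force: [-0.6, 0.3, -0.2]
width: 0.0157
grip_force: 0.5
TCP in carrier [-69.8  -0.1] yaw -0.0
[ 0.0098 -0.0001] turn -0.0
[ 0.0198 -0.0001] turn -0.0
[ 0.0268 -0.0001] turn -0.0
[ 0.0308 -0.0001] turn -0.0
[ 0.0348 -0.0001] turn -0.0
```

View pics/push.png

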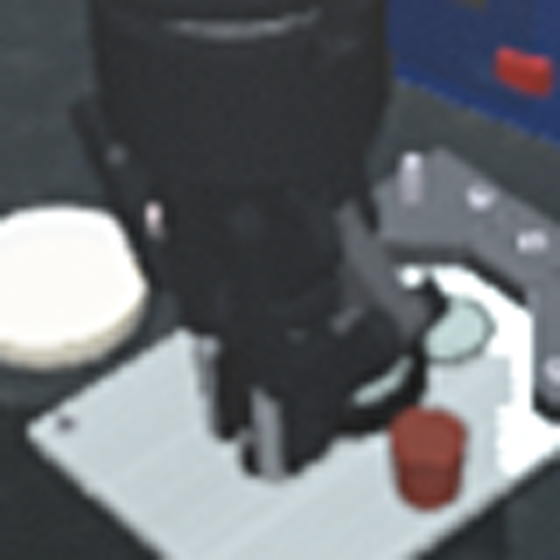

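The picture shows the filter ahead of the fingers near (385,385), clear of the stopper at (430,455), and moving with them. I go on to the nest.

```bash
python3 -m creep '[0.004,0,0,0,0.18,0.008,0,0,0,0.18,0.012,0,0,0,0.18,0.016,0,0,0,0.18,0.02,0,0,0,0.18,0.023,0,0,0,0.18,0.026,0,0,0,0.18,0.028,0,0,0,0.18,0.029,0,0,0,0.18,0.03,0,0,0,0.18]'
python3 -m creep '[0.001,0,0,0,0.18,0.002,0,0,0,0.18,0.002,0,0,0,0.18]'
```

```text
time: 5.85
ee_pos: [0.47, 0.103, 0.0143]
tool_rot: [3.1, 0.51, -0.0]
force: [-1.2, -0.8, -0.2]
width: 0.0152
grip_force: 0.5
time: 6.22
ee_pos: [0.472, 0.1037, 0.0143]
tool_rot: [3.1, 0.51, 0.0]
force: [-0.9, 0.4, -0.0]
width: 0.0153
grip_force: 0.2
```

```bash
for i in 1 2 3 4; do python3 -m creep '[0.001,0,0,0,0.18,0.001,0,0,0,0.18]' | grep -E 'pos|force'; done
```

```text
ee_pos: [0.4729, 0.104, 0.0143]
force: [-1.2, 0.5, 0.1]
grip_force: 0.3
ee_pos: [0.4738, 0.1043, 0.0143]
force: [-0.9, 0.2, 0.7]
grip_force: 0.3
ee_pos: [0.4748, 0.1046, 0.0143]
force: [-0.3, 1.1, 0.7]
grip_force: 0.3
ee_pos: [0.4758, 0.105, 0.0143]
force: [-0.5, 0.4, 0.0]
grip_force: 0.3
```

```bash
for i in 1 2 3 4 ; do python3 -m creep '[0.001,0,0,0,0.18,0.001,0,0,0,0.18]' | grep -E 'pos|^force'; done
```

```text
ee_pos: [0.4764, 0.1052, 0.0142]
force: [-2.6, -0.8, 0.9]
ee_pos: [0.4767, 0.1054, 0.0141]
force: [-6.5, -2.1, 3.4]
ee_pos: [0.4769, 0.1054, 0.014]
force: [-9.9, -3.4, 6.3]
ee_pos: [0.477, 0.1055, 0.0139]
force: [-14.3, -5.4, 8.3]
```

```bash
python3 -m creep '[-0.005,0,0,0,0.18,-0.012,0,0,0,0.22,-0.012,0,-0.004,0,0.3,-0.012,0,-0.05,0,0.5,-0.012,0,-0.1,0,0.5,-0.012,0,-0.146,0,0.5,-0.012,-0.06,-0.146,-10,0.5,-0.011,-0.12,-0.146,-20,0.5,-0.011,-0.18,-0.146,-30,0.5,-0.011,-0.2425,-0.146,-40,0.5]'
python3 -m creep '[0,0,0,-9,0.5,0,0,0,-18,0.5,0,0,0,-18,0.5]'
python3 - <<'E'
from h import *
from plant import robot
a=shot(robot,'top')[0]['image'][160:250,300:395]; b=shot(robot,'side')[0]['image'][205:285,275:365]
f=lambda i:cv2.resize(i,(400,380),interpolation=cv2.INTER_CUBIC)
cv2.imwrite('pics/home.png',np.hstack([f(a),f(b)])[...,::-1])
E
```

```text
time: 9.48
ee_pos: [0.3907, 0.3344, 0.1609]
tool_rot: [-2.734, -1.547, -0.002]
force: [1.4, -0.5, 0.4]
width: 0.0428
grip_force: 0.0
time: 9.85
ee_pos: [0.3916, 0.3325, 0.1607]
tool_rot: [-2.465, -1.948, -0.001]
force: [0.2, -0.4, -0.6]
width: 0.0428
grip_force: 0.0
```

View pics/home.png

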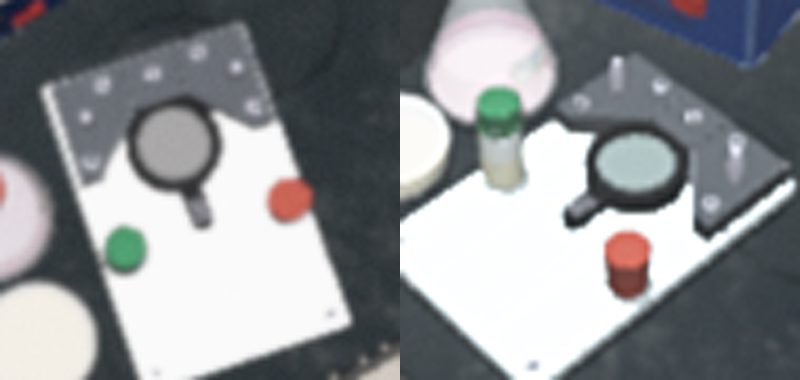

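Filter at (173,142) sits between the flanks with its tab end at (203,222). The vial (125,248) and stopper (290,200) are unmoved. Next I measure the filter yaw numerically.

```bash
cat > yaw.py <<'E'
from h import *
from plant import robot
s=shot(robot,'top'); ca=np.array([.5077,.1169]); th=.3268; c,n=np.cos(th),np.sin(th)
def rect(h):  # carrier-frame image 0.25mm/px, x -120..60 (rows), y -60..60 (cols)
    X,Y=np.mgrid[-120:60:.25,-60:60:.25]/1000
    P=np.stack([ca[0]+c*X-n*Y,ca[1]+n*X+c*Y,np.full_like(X,h)],-1).reshape(-1,3)
    m=proj(s,P).astype(np.float32).reshape(*X.shape,2)
    return cv2.cvtColor(cv2.remap(s[0]['image'],m[...,0],m[...,1],cv2.INTER_CUBIC),cv2.COLOR_RGB2GRAY).astype(float)
ax=lambda lo,hi,o:slice(int((lo-o)*4),int((hi-o)*4))
g=rect(.011); E=[]
def cross(v,t,sgn): # first subpixel crossing
    k=np.where((v[:-1]-t)*(v[1:]-t)<=0)[0]; k=k[0] if sgn>0 else k[-1]; return k+(t-v[k])/(v[k+1]-v[k])
xs=np.arange(-105,-70,2.)
L=[cross(g[int((x+120)*4)],140,-1)/4-60 for x in xs]; Rr=[cross(g[int((x+120)*4)],140,1)/4-60 for x in xs]
ys=np.arange(-45,46,3.); B=[cross(g[:int(40*4),int((y+60)*4)],140,1)/4-120 for y in ys]
print('deck edges y',np.polyfit(xs,L,1),np.polyfit(xs,Rr,1),np.mean(L),np.mean(Rr),'near',np.polyfit(ys,B,1))
g=rect(.018); pts=[]
for x in np.arange(-44,-29,1.):
    v=np.clip(215-g[int((x+120)*4),ax(-20,20,-60)],0,None); v[v<25]=0; y=np.arange(-20,20,.25)[:len(v)]
    pts.append((x,(v*y).sum()/v.sum()))
pts=np.array(pts); print('tab',np.polyfit(pts[:,0],pts[:,1],1), pts[::3].round(1).tolist())
E
python3 yaw.py
```

```text
deck edges y [3.24789733e-03 5.69288748e+01] [ 1.28356898e-02 -5.43595891e+01] 56.643059872226544 -55.48912981308814 near [-3.69523472e-03 -1.15809079e+02]
tab [0.00931101 0.92418319] [[-44.0, 0.4], [-41.0, 0.6], [-38.0, 0.5], [-35.0, 0.8], [-32.0, 0.5]]
```

```bash
python3 -m creep '[-0.0017,-0.0026,0.05,0,0.5,-0.0017,-0.0026,0.1,0,0.5,-0.0017,-0.0026,0.13,0,0.5,-0.0017,-0.0026,0.143,0,0.5,-0.0017,-0.0026,0.143,0,0.5,-0.0017,-0.0026,0.143,0,0.2,-0.0017,-0.0026,0.143,0,0.2,-0.0017,-0.0026,0.143,0,0.2]' 30
python3 -m creep '[0,0,0,0,0,0,0,0,0,0,0,0,0,0,0,0,0,0,0,0]' 50
python3 -m creep '[0,0,0,0,0,0,0,0,0,0,0,0,-0.008,0,0,0,0,-0.008,0,0]' 50
```

```text
time: 11.0
ee_pos: [0.3886, 0.3317, 0.0179]
tool_rot: [-2.464, -1.949, -0.001]
force: [0.7, 0.2, -0.5]
width: 0.0173
grip_force: 0.0
time: 11.5
ee_pos: [0.3886, 0.3316, 0.0179]
tool_rot: [-2.464, -1.949, -0.001]
force: [-2.7, -0.5, 10.2]
width: 0.0091
grip_force: 48.9
time: 12.0
ee_pos: [0.3886, 0.3316, 0.0259]
tool_rot: [-2.464, -1.949, -0.001]
force: [-0.5, -0.4, -1.6]
width: 0.0092
grip_force: 49.1
```

```bash
python3 -m creep '[0,0,-0.04,0,0,0,0,-0.08,0,0,0,0,-0.124,0,0,-0.03,0.034,-0.124,-6,0,-0.06,0.067,-0.124,-12,0,-0.09,0.1,-0.124,-18,0,-0.12,0.133,-0.124,-24,0,-0.15,0.166,-0.124,-30,0,-0.168,0.1851,-0.124,-32.3,0,-0.168,0.1851,-0.124,-32.3,0]'
python3 -m creep '[0,0,0.03,0,0,0,0,0.06,0,0,0,0,0.08,0,0,0,0,0.08,0,0,0,0,0.08,0,0]'
python3 - <<'E'
from h import *
from plant import robot
o=robot.observe(); M=R.from_rotvec(o['tool_rot']).as_matrix(); print(o['ee_pos'],np.degrees(np.arctan2(M[1,0],M[0,0])))
a=shot(robot,'top')[0]['image'][160:250,300:395]; b=shot(robot,'side')[0]['image'][185:265,280:370]
f=lambda i:cv2.resize(i,(400,380),interpolation=cv2.INTER_CUBIC)
cv2.imwrite('pics/over.png',np.hstack([f(a),f(b)])[...,::-1])
E
```

```text
time: 13.25
ee_pos: [0.5306, 0.1231, 0.1492]
tool_rot: [1.828, 2.554, -0.001]
force: [-0.2, -0.7, -2.8]
width: 0.0091
grip_force: 49.5
time: 13.88
ee_pos: [0.53, 0.1258, 0.07]
tool_rot: [1.824, 2.558, 0.001]
force: [0.4, 0.5, -2.0]
width: 0.0089
grip_force: 49.4
[0.53001386 0.12575117 0.07001373] 109.00877286414274
```

View pics/over.png

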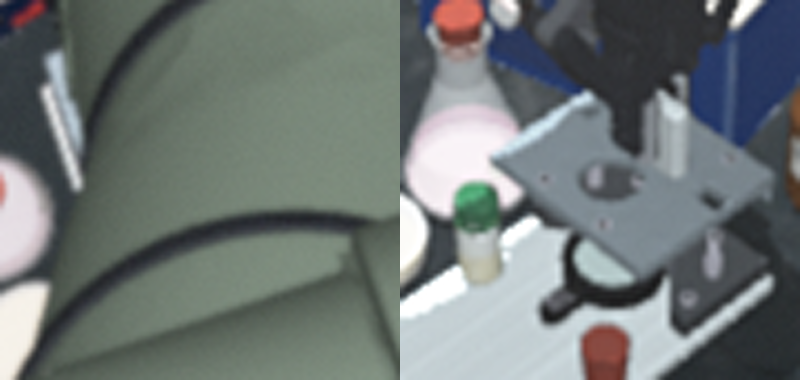

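The top view is blocked. The side crop (scale 4.444/4.75, offset 280,185) shows the cover level over the nest, with top corners at (492,160), (642,277), (773,182) and the right pin below the slot at (714,240). I compare cover and carrier in the side view.

Run:
```python
from h import *
from plant import robot
from scipy.optimize import least_squares
s2=shot(robot,'side')
S=lambda p:(np.array(p,float)+.5)/5-.5+np.array((215,180))
O=lambda p:(np.array(p,float)-[400,0]+.5)/[400/90,4.75]-.5+np.array((280,185))
def world(m,x,z=0):
    c,n=np.cos(x[2]),np.sin(x[2]); return np.array(m,float)@np.array([[c,-n,0],[n,c,0],[0,0,1]]).T/1000+[x[0],x[1],z]
car=[.5074,.1178,.331]
m=[[-115,55,11],[-115,-55,11],[51,-55,11],[24,40,38],[24,-40,38]]
px=S([[270,381],[447,541],[745,318],[545,188],[678,270]])
print('carrier raw', (proj(s2,world(m,car))-px).round(2).tolist())
f=lambda d:(proj(s2,world(m,car)+d)-px).ravel()
r=least_squares(f,[0,0,0],loss='soft_l1',f_scale=.5); d=r.x; print('offset mm',(d*1000).round(2),f(d).round(2).reshape(-1,2).tolist())
mc=[[-30,50,6],[-30,-50,6],[55,-50,6],[0,0,6],[24,-40,6]]; pc=O([[491,159],[642,277],[774,184],[612,181],[712,198]])
zb=.0600
print('cover expected-at-carrier raw',(proj(s2,world(mc,car,zb)+d)-pc).round(2).tolist())
g=lambda x:(proj(s2,world(mc,x[:3],zb)+d)-pc).ravel()
r=least_squares(g,car,loss='soft_l1',f_scale=.5); c,n=np.cos(car[2]),np.sin(car[2])
e=r.x-car; print('cover - carrier in carrier mm',(np.array([[c,n],[-n,c]])@e[:2]*1000).round(2),'yaw',e[2].round(4),g(r.x).round(2).reshape(-1,2).tolist())
```

```text
carrier raw [[-1.24, -1.17], [-1.15, -1.96], [-0.68, -0.97], [-1.33, -0.34], [-1.03, 1.87]]
offset mm [ 0.79 -3.75  0.54] [[-0.32, -0.25], [-0.01, -0.83], [0.54, -0.11], [-0.28, 0.41], [0.17, 2.73]]
cover expected-at-carrier raw [[0.46, -1.07], [0.88, -0.92], [1.37, -2.05], [0.79, -0.73], [1.02, -0.2]]
cover - carrier in carrier mm [-3.07 -0.62] yaw -0.0019 [[-0.47, -0.27], [-0.1, 0.06], [0.58, -1.15], [-0.1, 0.13], [0.17, 0.71]]
```

```bash
python3 -m creep '[0.0005,0.0022,0.005,0,0,0.0005,0.0022,0.01,0,0,0.0005,0.0022,0.015,0,0,0.0005,0.0022,0.02,0,0,0.0005,0.0022,0.022,0,0]'|grep -E 'pos|^force'
for i in 1 2 3 4; do python3 -m creep '[0,0,0.001,0,0,0,0,0.001,0,0]' | grep -E 'pos|^force'; done
```

```text
ee_pos: [0.5316, 0.1263, 0.0468]
force: [-0.3, 0.2, -2.7]
ee_pos: [0.5318, 0.1264, 0.0463]
force: [0.4, -0.4, -2.0]
ee_pos: [0.5318, 0.1265, 0.0453]
force: [0.2, 0.5, -2.5]
ee_pos: [0.5318, 0.1265, 0.0442]
force: [0.3, 0.1, -2.9]
ee_pos: [0.5318, 0.1264, 0.0432]
force: [0.6, 0.2, -3.2]
```

```bash
for i in 1 2 3 4 5 6; do python3 -m creep '[0,0,0.001,0,0,0,0,0.001,0,0]' | grep -E 'pos|^force'; python3 -c "
from plant import robot;print(robot.observe()['ft_torque'].round(2) if hasattr(robot.observe()['ft_torque'],'round') else robot.observe()['ft_torque'])"; done
```

```text
ee_pos: [0.5319, 0.1264, 0.0423]
force: [1.1, -1.3, -2.4]
[-0.22 -0.08 -0.04]
ee_pos: [0.5319, 0.1262, 0.0413]
force: [1.3, -2.6, -1.9]
[-0.6  -0.27 -0.02]
ee_pos: [0.5319, 0.1262, 0.0403]
force: [1.4, -4.2, -0.6]
[-0.93 -0.45 -0.02]
ee_pos: [0.5319, 0.1262, 0.0393]
force: [1.4, -5.7, 0.5]
[-1.13 -0.38  0.02]
ee_pos: [0.5319, 0.1262, 0.0383]
force: [1.6, -4.6, -0.6]
[-1.16 -0.42 -0.03]
ee_pos: [0.5319, 0.1262, 0.0373]
force: [2.0, -5.1, 0.8]
[-1.12 -0.44  0.03]
```

```bash
python3 -m creep '[-0.0004,0,0,0,0,-0.0004,0,0,0,0]' | grep -E 'pos|^force'
for i in 1 2 3 4; do python3 -m creep '[0,0,0.001,0,0,0,0,0.001,0,0]' | grep -E 'pos|^force'; done
```

```text
ee_pos: [0.532, 0.1261, 0.0373]
force: [1.5, -2.8, -0.6]
ee_pos: [0.5319, 0.126, 0.0362]
force: [1.4, -3.8, -0.9]
ee_pos: [0.5319, 0.126, 0.0352]
force: [1.0, -4.1, -0.5]
ee_pos: [0.5319, 0.126, 0.0342]
force: [2.2, -5.1, -0.3]
ee_pos: [0.5319, 0.1261, 0.0333]
force: [1.5, -4.0, -0.7]
```

```bash
python3 -m creep '[-0.0005,0,0,0,0,-0.0005,0,0,0,0]' | grep -E 'pos|^force'
for i in 1 2 3 ; do python3 -m creep '[0,0,0.0007,0,0,0,0,0.0007,0,0]' | grep -E 'pos|^force'; done
```

```text
ee_pos: [0.5319, 0.126, 0.0332]
force: [0.8, -0.9, -1.5]
ee_pos: [0.5319, 0.1258, 0.0325]
force: [-0.4, 0.2, -3.4]
ee_pos: [0.532, 0.1258, 0.032]
force: [-1.0, 0.3, 2.3]
ee_pos: [0.532, 0.1258, 0.0319]
force: [-5.9, 0.0, 19.6]
```

```bash
python3 -m creep '[0,0,-0.0006,0,0,0,0,-0.0006,0,0.4,0,0,-0.0006,0,0.4,0,0,-0.0006,0,0.4,0,0,-0.0006,0,0.4,0,0,-0.0006,0,0.4]'
python3 -m creep '[0,0,-0.01,0,0.4,0,0,-0.03,0,0.4,0,0,-0.07,0,0.4,0,0,-0.12,0,0.4,0,0,-0.16,0,0.4,0.06,0,-0.16,0,0.4,0.12,0,-0.16,0,0.4,0.18,0,-0.16,0,0.4,0.24,0,-0.16,0,0.4,0.24,0,-0.16,0,0.4]'
python3 - <<'E'
from h import *
from plant import robot
s=shot(robot,'top');a=s[0]['image'][160:250,300:395]; b=shot(robot,'side')[0]['image'][185:265,280:370]
C=cloud(s); m=(abs(C[...,0]-.5)<.012)&(abs(C[...,1]-.14)<.01); print('cover top z',np.nanmedian(C[m][:,2]))
f=lambda i:cv2.resize(i,(400,380),interpolation=cv2.INTER_CUBIC)
cv2.imwrite('pics/end.png',np.hstack([f(a),f(b)])[...,::-1])
E
```

```text
time: 20.15
ee_pos: [0.5321, 0.1256, 0.0318]
tool_rot: [1.824, 2.557, -0.0]
force: [0.4, -0.0, 0.0]
width: 0.0343
grip_force: 0.0
time: 21.4
ee_pos: [0.4514, 0.3571, 0.192]
tool_rot: [-1.815, -2.563, -0.001]
force: [1.0, -0.5, 0.1]
width: 0.0343
grip_force: 0.0
cover top z 0.0281411496190741
```

View pics/end.png

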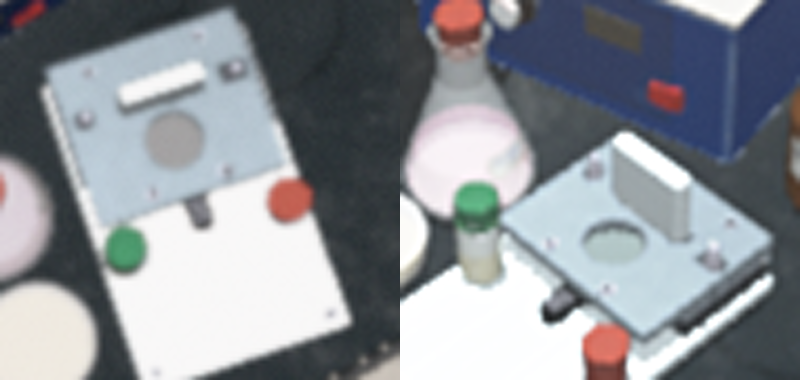

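The cover lies flat, top z about 28 mm, with both pins through at (84,119) and (232,68). The filter tab is straight at (200,210) and the vial and stopper have not moved. I hand in.

```bash
python3 -c "
from plant import robot;print(robot.hand_in())"
```

```text
the job is handed in; nothing more can be done
None
```

The job is handed in at about 21 s with no verdict returned: the filter is home in the V-nest, the cover is fully down over both pins and released, and the vial and stopper stand where they were; the other bystanders I did not re-measure.

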